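Index the parts turret to the tee and lock it

TASK

Step the parts turret round, by pushing its upright tabs, until the grey T-shaped pipe fitting faces the lock bolt; then push the bolt's thumb tab towards the turret until the bolt is fully home in the notch. Only push: do not touch, lift or shift the parts standing on its pads, and leave the things on the bench alone.

Things in the scene. Friction and masses are not known exactly. Their poses are not given: they have to be found in the camera images.
- turret_centre (a point): on the turret's axis, at the top face of its steel disc: 176 mm across, 12 mm thick, top 230 mm above the bench, on a fixed stand (column below, foot 86 mm across). It turns all the way round either way about the vertical axis here; friction keeps it where it is left; 2 to 3 N on a tab turns it. Four rubber pads, every 90 degrees, carry one loose part each, in any order
- tab1 (a point): middle of one of the turret's four upright push tabs, which stick out past its rim half-way between the pads (45 degrees from them): a steel paddle standing radially, 88 to 120 mm from the axis, 8 mm thick, from the disc's top face to 36 mm above it. This point is 104 mm from the axis, 18 mm above the disc's top. Outside the rim only tabs and the bolt's thumb tab rise above the disc
- tab2 (a point): middle of one of the turret's four upright push tabs, which stick out past its rim half-way between the pads (45 degrees from them): a steel paddle standing radially, 88 to 120 mm from the axis, 8 mm thick, from the disc's top face to 36 mm above it. This point is 104 mm from the axis, 18 mm above the disc's top. Outside the rim only tabs and the bolt's thumb tab rise above the disc
- tab3 (a point): middle of one of the turret's four upright push tabs, which stick out past its rim half-way between the pads (45 degrees from them): a steel paddle standing radially, 88 to 120 mm from the axis, 8 mm thick, from the disc's top face to 36 mm above it. This point is 104 mm from the axis, 18 mm above the disc's top. Outside the rim only tabs and the bolt's thumb tab rise above the disc
- tab4 (a point): middle of one of the turret's four upright push tabs, which stick out past its rim half-way between the pads (45 degrees from them): a steel paddle standing radially, 88 to 120 mm from the axis, 8 mm thick, from the disc's top face to 36 mm above it. This point is 104 mm from the axis, 18 mm above the disc's top. Outside the rim only tabs and the bolt's thumb tab rise above the disc
- bolt_tab (a point): middle of the lock bolt's thumb tab, an upright steel plate 30 mm wide, 8 mm thick, facing the turret's axis, from 15 mm below to 27 mm above the disc's top. The bolt slides level towards the axis in a guide fixed to the stand. This point lies 10 mm above the disc's top, 150 mm from the axis while the bolt is out, 132 mm when it is home
- lock_bolt (a joint): travel of the lock bolt towards the axis, m: 0 out (as at the start), 0.018 fully home, its 8 mm round nose then 11 mm deep in the 20 mm wide rim notch before it (each pad has one in line with it). About 3 N moves it; it stays where it is left. The rim stops it unless a notch faces it; the nose centres a notch up to about 5 mm to the side
- index_point (a point): point fixed to the stand, 52 mm from the axis in the direction of the lock bolt, 24 mm above the disc's top: the centre of the pad (32 mm across, 2 mm high) that faces the bolt lies below it. The raised lid of a tool case stands to the left behind the turret (up to about 0.4 m high); the near and right sides of the turret have free room for a gripper
- galv_tee_centre (a point): centre of the tee: grey galvanised T-shaped pipe fitting, 49x60 mm, 45 mm high, lying flat with its three mouths level, loose on one of the turret's pads
- die_head_3_centre (a point): centre of the smaller die head: round grey threading die head, standing upright, 52 mm across, 49 mm high, loose on another pad
- brass_nipple_centre (a point): centre of the hexagon nipple: brass, threaded at both ends with a hexagon between, standing upright, 32x36 mm, 38 mm high, loose on another pad
- die_head_1_centre (a point): centre of the big die head: round grey threading die head, standing upright, 60 mm across, 49 mm high, loose on the last pad
- tape_measure: bystander: tape measure standing on the bench, 36x73 mm, 64 mm high; origin at the middle of the underside
- cement_tin: bystander: upright round tin on the bench, 70 mm across, 98 mm high; origin at the middle of the underside
- flux_tin: bystander: low round tin on the bench, 63 mm across, 32 mm high; origin at the middle of the underside

How it is judged:
On the way, in this order (a step that is already met when the one before it is completed fails the run):
1. the tee has been turned to face the lock bolt while the bolt is still out (horizontal distance between galv_tee_centre and index_point below 0.016 m and value of joint lock_bolt below 0.01 m), for 0.15 s.
2. the bolt has been pushed home (value of joint lock_bolt above 0.014 m), for 0.1 s.
At the end, for the whole second after the job is handed in: The tee stands at the index point in front of the bolt (within 16 mm), the bolt is within 4 mm of fully home, and all four parts on the turret stand upright on their pads, at rest (centres 36 to 68 mm from the turret's axis) (horizontal distance between galv_tee_centre and index_point below 0.016 m and value of joint lock_bolt above 0.014 m and linear speed of galv_tee below 0.02 m/s and horizontal distance between galv_tee_centre and turret_centre between 0.036 and 0.068 m and horizontal distance between die_head_3_centre and turret_centre between 0.036 and 0.068 m and horizontal distance between brass_nipple_centre and turret_centre between 0.036 and 0.068 m and horizontal distance between die_head_1_centre and turret_centre between 0.036 and 0.068 m and angle between each of galv_tee_centre, die_head_3_centre, brass_nipple_centre, die_head_1_centre's own z axis and vertical below 0.2 rad); the robot touches nothing.
It fails at once if a part on the turret is lifted or dropped off (height (world z) of galv_tee_centre above 0.2665 m or height (world z) of any of die_head_3_centre, die_head_1_centre above 0.2685 m or height (world z) of brass_nipple_centre above 0.263 m or height (world z) of galv_tee_centre below 0.2395 m or height (world z) of any of die_head_3_centre, die_head_1_centre below 0.2415 m or height (world z) of brass_nipple_centre below 0.236 m).
It fails at once if a part on the turret is pushed by the robot (contact force between any of the fingers, the arm and galv_tee above 1 N or contact force between any of the fingers, the arm and die_head_3 above 1 N or contact force between any of the fingers, the arm and brass_nipple above 1 N or contact force between any of the fingers, the arm and die_head_1 above 1 N).
It fails at once if a thing on the bench disturbed or lifted (distance of any of tape_measure, cement_tin, flux_tin from where it was at the start of the episode above 0.02 m).
It also fails if it takes over 64 s, if anything falls off the work surface, if the arm or the gripper's body presses on something with over 40 N, if the wrist force passes 120 N, or if a joint passes its speed limit or range.

ROBOT

A 6-joint arm with a two-finger parallel gripper is mounted at the origin on a cart in front of the work surface, level with it; the furniture and walls round the work are solid. World frame = base frame: x ahead of the robot, y to its left, z up, the work surface at z = 0. Lengths are in m, angles in rad, forces in N, time in s.
With the tool pointing down it reaches from about 0.325 to 0.9 m from the base axis. Payload 6.1 kg.
Tool frame: the origin (TCP) lies at the very end of the fingers, on their centre line; the grasp point (between the pads) lies 19 mm behind it; z points along the fingers, x is the direction in which the jaws open and shut, and the axes are right-handed (so a half turn about z gives the same grasp; the last joint's range is limited). The gripper opens to 87 mm and grips with 3 to 60 N. Pads are 19 mm wide; open, the fingers measure 117 mm over their backs; the gripper's body (75 mm by 190 mm) begins 51 mm behind the grasp point.
Start: joints at [1.107, 0.22, 1.526, -0, 1.395, -0.126], TCP at [0.207, 0.59, 0.223] pointing down, gripper open.
Joint ranges: [-2.98, 2.98], [-0.91, 2.08], [0.09, 2.57], [-1.24, 4.39], [0.2, 2.65], [-2.68, 2.68]. Speed limits (rad/s): [2.57, 2.57, 3.01, 3.14, 3.14, 3.14].

INTERFACE

Orientations are given as a unit quaternion [w, x, y, z].
In Python, from bench import get_obs, get_image, camera_params, job_done, cut_out, pinpoint gives the robot as it stands.
- The arm moves only by the tool move_arm, never from a script. Its argument "rows" is a list of rows, each a list of 7 numbers: the shift along the tool's x, y, z scaled (see below), then the turn, a rotation vector about the tool's x, y, z scaled (see below), then the opening, from 0 (shut) to 1 (fully open). A call has exactly 8 rows; each row shifts and turns the pose as measured when the row begins, along the tool's axes as they then stand; what a row does not reach is not made up. The controller multiplies each number of a shift by 0.05 m and each number of a turn by 5 degrees. A row lasts 1/8 s, in which the tool goes at most 62.5 mm and 10.7 degrees, less where a joint would pass 70% of its speed; a pose out of reach is approached as far as the arm can. A call with a number of a shift or a turn outside -1 to 1 is refused whole. A call with a gripper value outside its range is refused whole. The fingers move at their own pace and stop on an object; "force" is the grip in N (left out, the last holds). Time passes only in rows, so rows that do not move let the fingers close, or fill a call up. It gives the time, the measured TCP pose, the force and the opening at its end, in the units of the state.
- get_obs(): the state, without advancing time (a new reading comes with each control period).
- get_image(name): name is "scene" or "top" or "wrist"; returns the picture (384x512x3 uint8, red, green, blue); there is no depth.
- camera_params(name): a dict with "vertical_fov" (degrees; the focal length in pixels is half the picture's height over the tangent of half this angle, whatever the lens; pixels are square), "cx", "cy" (the principal point, pixels), "dist_coeffs" ([k1, k2, p1, p2, k3] as OpenCV has them; the pictures are not rectified), "T" (4x4, takes a point from camera to world coordinates). Camera axes: x right, y up, looking along -z (the intrinsics and any distortion apply to the point x, -y, -z); pixel columns grow to the right and rows downward; lengths in m; the calibration is good to about 2 mm. A picture is of the moment at which its call begins: read the wrist's pose just before it. camera_params takes no time and is no camera call; for the wrist camera it gives the pose at the moment of the call.
- job_done(): hands the job in, once; it reports no verdict.
Trained networks look in the newest picture that a camera, given by its name, has taken for a name from the list of things; names that differ only in an ending like _2 or _b are one class to them, and where a whole thing is asked for, a point or a joint stands for the part that bears it (a point fixed in the world has none). Each returns a list of dicts, best first, with "confidence" (0 to 1); they miss things now and then, are a little off and sometimes report something else, mostly with a low value. They report only what shows in the picture. A call takes as long as a camera call.
- cut_out(camera, name): "mask" (384x512 bool, what is visible of it) and "box" ([left, top, right, bottom] in pixels, round what is visible of it).
- pinpoint(camera, name): "pixel" ([column, row] in pixels: a listed point, or the origin of a listed thing).
The state is a dict: "time": time; "q": joint angles; "joint_vel": joint speeds; "joint_torque": joint torques, N m; "eef_pos": TCP position; "eef_rot": TCP orientation; "contact_force": force on the tool from outside, world axes, zero at the start; "torque": the same for the moment, N m; "finger_gap": finger opening in m.
Only numpy, scipy, OpenCV 4.12 (cv2) and the standard library are available. Lean on these libraries where they do the work, as an engineer would, in place of code of your own. Each camera call takes 0.05 s, during which the arm holds its last target.

## Working session

There is one attempt and no reset: what is moved stays moved. The work goes in short steps, Python scripts to look and compute and a tool call to move; the robot and the scene stay as the last step left them, time stands still between calls to the robot, and variables do not carry over. Pictures are saved under pics/ and viewed, and the job is handed in when it is done.

Besides the shell and the picture viewer there is one more tool, called after ">>>" as a command line: name --pt "numbers of a row" for each row, then --argument value for the rest. move_arm: Moves the arm, as the interface text tells. Its arguments: {"type":"object","properties":{"rows":{"type":"array"},"force":{"type":"number"}},"required":["rows"]}

```bash
mkdir -p pics
cat > h.py <<'E'
import numpy as np, cv2
from bench import *
def ray(cam,px):
    p=camera_params(cam);f=192/np.tan(np.radians(p["vertical_fov"])/2)
    K=np.array([[f,0,p["cx"]],[0,f,p["cy"]],[0,0,1]])
    u=cv2.undistortPoints(np.array([[px]],float),K,np.array(p["dist_coeffs"],float))[0,0]
    T=np.array(p["T"]);d=T[:3,:3]@np.array([u[0],-u[1],-1.]);return T[:3,3],d
def atz(cam,px,z):
    o,d=ray(cam,px);return o+d*(z-o[2])/d[2]
def proj(cam,X):
    p=camera_params(cam);f=192/np.tan(np.radians(p["vertical_fov"])/2)
    K=np.array([[f,0,p["cx"]],[0,f,p["cy"]],[0,0,1]]);T=np.array(p["T"])
    c=(np.atleast_2d(X)-T[:3,3])@T[:3,:3];c=c*[1,-1,-1]
    return cv2.projectPoints(c,np.zeros(3),np.zeros(3),K,np.array(p["dist_coeffs"],float))[0][:,0]
def save(cam,name):
    im=get_image(cam);cv2.imwrite("pics/"+name+".png",cv2.resize(im[:,:,::-1],(800,600),interpolation=cv2.INTER_CUBIC));return im
E
python3 - <<'E'
from h import *
print(get_obs())
Z=dict(turret_centre=.23,tab1=.248,tab2=.248,tab3=.248,tab4=.248,bolt_tab=.24,index_point=.254,galv_tee_centre=.2545,die_head_3_centre=.2565,brass_nipple_centre=.251,die_head_1_centre=.2565,tape_measure=0,cement_tin=0,flux_tin=0)
for c in ["scene","top"]:
    save(c,c+"0")
    for n,z in Z.items():
        if n in("tab2","tab3","tab4"):continue
        for r in pinpoint(c,n)[:4]:
            print(c,n,round(r["confidence"],2),np.round(r["pixel"]),np.round(atz(c,r["pixel"],z),3))
E
```

```text
{'time': 0.0, 'q': array([ 1.10693309e+00,  2.21200032e-01,  1.52759228e+00, -1.99989956e-05,
        1.39467948e+00, -1.26087519e-01]), 'joint_vel': array([ 0.00042716,  0.00049008,  0.00167036, -0.00146455, -0.00131453,
        0.00062406]), 'joint_torque': array([-2.71709968e-05, -4.94612002e+01, -3.87375391e+01,  6.98952377e-02,
        5.71914087e-02, -9.02115835e-05]), 'eef_pos': array([0.20684869, 0.58913856, 0.22146338]), 'eef_rot': array([ 4.51219392e-04,  8.15899755e-01,  5.78192621e-01, -8.24190301e-04]), 'contact_force': array([-0.15568566,  0.68520989,  0.75331821]), 'torque': array([-0.01554786,  0.02588461, -0.03182143]), 'finger_gap': 0.08698574215973813}
scene turret_centre 0.7 [248. 202.] [0.563 0.027 0.23 ]
scene tab1 0.79 [212. 228.] [0.591 0.131 0.248]
scene tab1 0.72 [209. 178.] [0.667 0.013 0.248]
scene tab1 0.67 [272. 169.] [ 0.552 -0.073  0.248]
scene bolt_tab 0.58 [292. 163.] [ 0.52  -0.119  0.24 ]
scene galv_tee_centre 0.98 [269. 192.] [0.526 0.001 0.254]
scene die_head_3_centre 0.8 [244. 213.] [0.546 0.076 0.256]
scene brass_nipple_centre 0.7 [219. 201.] [
[... 372 characters left out ...]
0.365  0.   ]
top turret_centre 0.85 [244. 190.] [0.565 0.029 0.23 ]
top turret_centre 0.71 [227. 167.] [0.614 0.067 0.23 ]
top tab1 0.98 [258. 137.] [ 0.675 -0.001  0.248]
top tab1 0.9 [196. 177.] [0.589 0.13  0.248]
top tab1 0.86 [294. 198.] [ 0.545 -0.074  0.248]
top tab1 0.61 [231. 235.] [0.47  0.055 0.248]
top bolt_tab 0.78 [314. 209.] [ 0.524 -0.116  0.24 ]
top galv_tee_centre 0.9 [258. 211.] [0.518 0.    0.254]
top die_head_3_centre 0.72 [222. 200.] [0.541 0.072 0.256]
top die_head_1_centre 0.95 [262. 171.] [ 0.6   -0.009  0.256]
top tape_measure 0.6 [250. 150.] [0.709 0.026 0.   ]
top cement_tin 0.78 [306. 160.] [ 0.68  -0.131  0.   ]
top flux_tin 0.59 [228. 258.] [0.412 0.081 0.   ]
```

View pics/scene0.png

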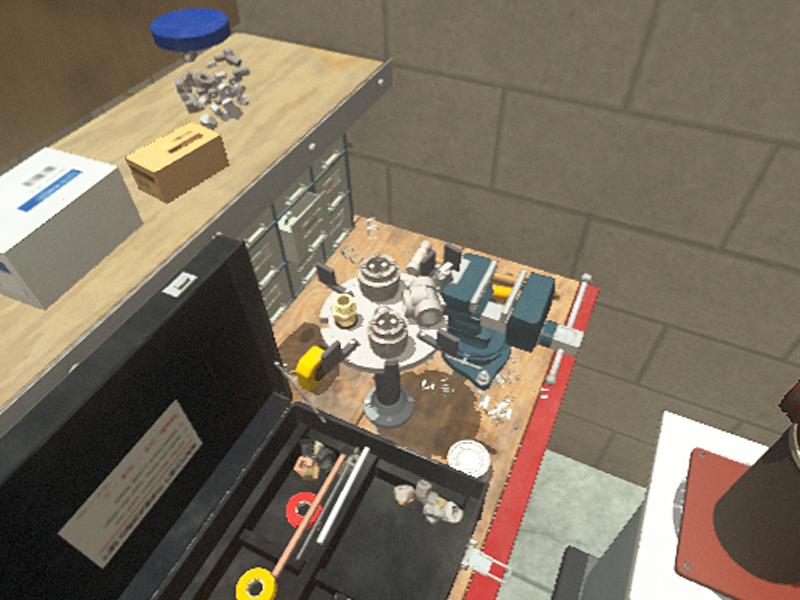

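View pics/top0.png

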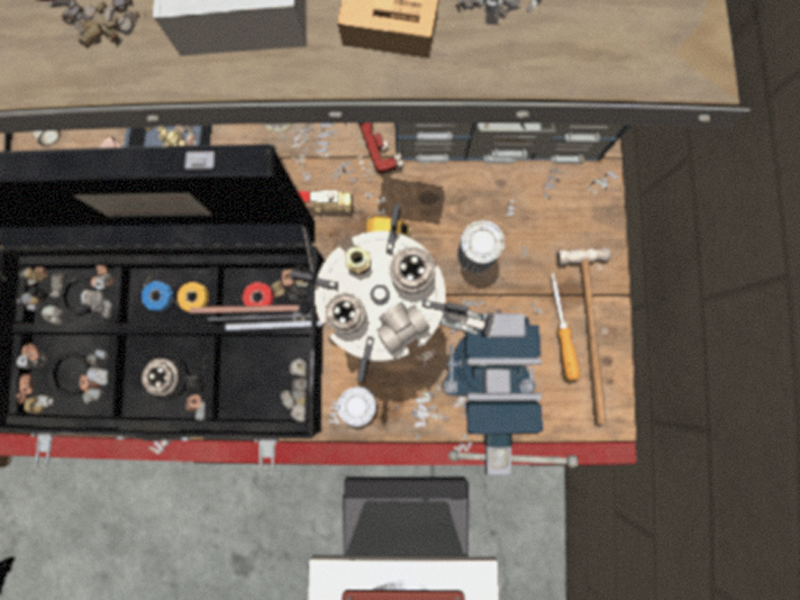

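The top view shows the turret centre at about (380,294) and the four black tabs. The tee is at (405,330), and the bolt tab sits beside the vise at (490,326). The tee has to turn about 40° CCW. I'll push the near tab at (366,360) towards −y, but first I'll move in for a closer look.

>>> move_arm --pt "0 0 -0.9 0 0 0 0" --pt "-0.8 0.7 -0.6 0 0 0 0" --pt "-0.85 0.75 -0.4 0 0 0 0" --pt "-0.85 0.75 -0.4 0 0 0 0" --pt "-0.85 0.75 -0.4 0 0 0 0" --pt "-0.85 0.75 -0.4 0 0 0 0" --pt "-0.85 0.75 0 0 0 0 0" --pt "-0.5 0.5 0 0 0 0 0" --force 20

```text
time: 2.2
eef_pos: [0.3519, 0.2376, 0.3833]
eef_rot: [0.002, 0.814, 0.581, 0.002]
contact_force: [0.1, -0.3, 1.3]
finger_gap: 0.015
```

```bash
cat > look.py <<'E'
from h import *
import sys
from scipy.spatial.transform import Rotation as R
o=get_obs();print(round(o["time"],2),np.round(o["eef_pos"],4),"xaxis yaw",(lambda m:(np.degrees(np.arctan2(m[1,0],m[0,0])),m[:,2].round(3)))(R.from_quat(np.roll(o["eef_rot"],-1)).as_matrix()),o["contact_force"].round(1),o["finger_gap"])
Z=dict(turret_centre=.23,tab1=.248,bolt_tab=.24,galv_tee_centre=.2545,die_head_3_centre=.2565,brass_nipple_centre=.251,die_head_1_centre=.2565)
for c in sys.argv[2:]:
    save(c,c+sys.argv[1])
    for n,z in Z.items():
        for r in pinpoint(c,n)[:4]:
            if r["confidence"]>.4: print(c,n,round(r["confidence"],2),np.round(r["pixel"]),np.round(atz(c,r["pixel"],z),3))
E
python3 look.py 1 wrist top
```

```text
2.2 [0.3519 0.2376 0.3833] xaxis yaw (np.float64(70.97428169269537), array([ 0.006, -0.002, -1.   ])) [ 0.1 -0.3  1.3] 0.014968389784902895
wrist galv_tee_centre 0.67 [181. 207.] [0.356 0.163 0.254]
top turret_centre 0.88 [244. 191.] [0.562 0.029 0.23 ]
top tab1 0.81 [233. 236.] [0.467 0.05  0.248]
top tab1 0.81 [290. 198.] [ 0.545 -0.067  0.248]
top tab1 0.77 [256. 138.] [0.672 0.005 0.248]
top tab1 0.65 [229. 256.] [0.428 0.058 0.248]
top bolt_tab 0.5 [312. 208.] [ 0.526 -0.113  0.24 ]
top galv_tee_centre 0.57 [257. 209.] [0.522 0.    0.254]
top brass_nipple_centre 0.7 [229. 236.] [0.468 0.059 0.251]
top brass_nipple_centre 0.51 [225. 166.] [0.612 0.068 0.251]
top die_head_1_centre 0.82 [265. 173.] [ 0.597 -0.015  0.256]
```

>>> move_arm --pt "-0.4 0.5 0 0 0 -1 0" --pt "-0.4 0.6 0 0 0 -1 0" --pt "-0.4 0.6 0 0 0 -1 0" --pt "-0.3 0.5 0 0 0 0 0" --pt "0 0.2 0 0 0 0 0" --pt "0 0 0 0 0 0 0" --pt "0 0 0 0 0 0 0" --pt "0 0 0 0 0 0 0"

```text
time: 4.0
eef_pos: [0.4548, 0.1444, 0.3834]
eef_rot: [0.001, 0.727, 0.687, 0.001]
contact_force: [-0.1, 0.5, -0.9]
finger_gap: 0.0009
```

```bash
python3 look.py 2 wrist
```

```text
4.0 [0.4548 0.1444 0.3834] xaxis yaw (np.float64(86.79739451572685), array([ 0.004, -0.001, -1.   ])) [-0.1  0.5 -0.9] 0.0009162376916235986
wrist turret_centre 0.53 [ 62. 270.] [ 0.557 -0.084  0.23 ]
wrist tab1 0.83 [163. 190.] [0.463 0.052 0.248]
wrist tab1 0.58 [ 59. 270.] [ 0.548 -0.074  0.248]
wrist bolt_tab 0.55 [ 23. 249.] [ 0.525 -0.115  0.24 ]
wrist galv_tee_centre 0.67 [124. 252.] [0.528 0.004 0.254]
```

View pics/wrist2.png

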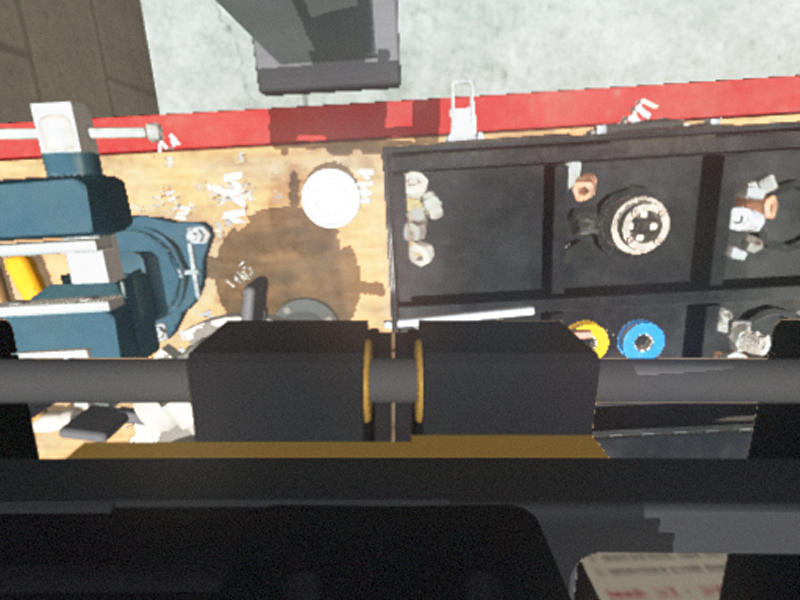

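>>> move_arm --pt "-0.5 0.2 0 0 0 0 0" --pt "-0.5 0.1 0 0 0 0 0" --pt "0 0 0.6 0 0 0 0" --pt "0 0 0.7 0 0 0 0" --pt "0 0 0.7 0 0 0 0" --pt "0 0 0.6 0 0 0 0" --pt "0 0 0.1 0 0 0 0" --pt "0 0 0 0 0 0 0"

```text
time: 5.4
eef_pos: [0.4695, 0.091, 0.2467]
eef_rot: [0.003, 0.727, 0.686, 0.002]
contact_force: [-0.3, 0.2, 0.0]
finger_gap: 0.0006
```

```bash
python3 look.py 3 wrist scene
```

```text
5.4 [0.4695 0.091  0.2467] xaxis yaw (np.float64(86.69920821711321), array([ 0.007, -0.001, -1.   ])) [-0.3  0.2  0. ] 0.0005979944675763687
wrist bolt_tab 0.69 [237. 119.] [0.409 0.087 0.24 ]
scene turret_centre 0.89 [248. 202.] [0.564 0.026 0.23 ]
scene tab1 0.92 [211. 228.] [0.592 0.131 0.248]
scene tab1 0.73 [209. 178.] [0.667 0.014 0.248]
scene die_head_3_centre 0.84 [248. 215.] [0.537 0.078 0.256]
scene brass_nipple_centre 0.48 [221. 199.] [0.611 0.059 0.251]
```

View pics/wrist3.png

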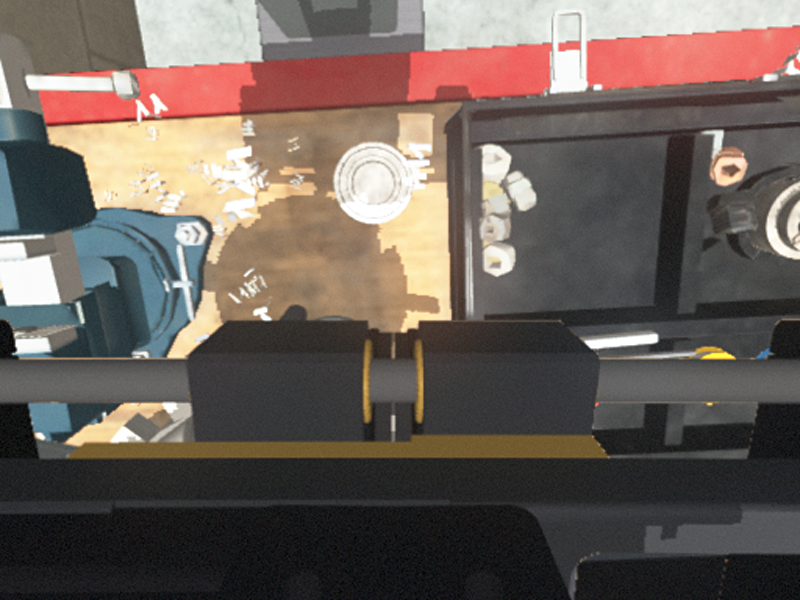

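View pics/scene3.png

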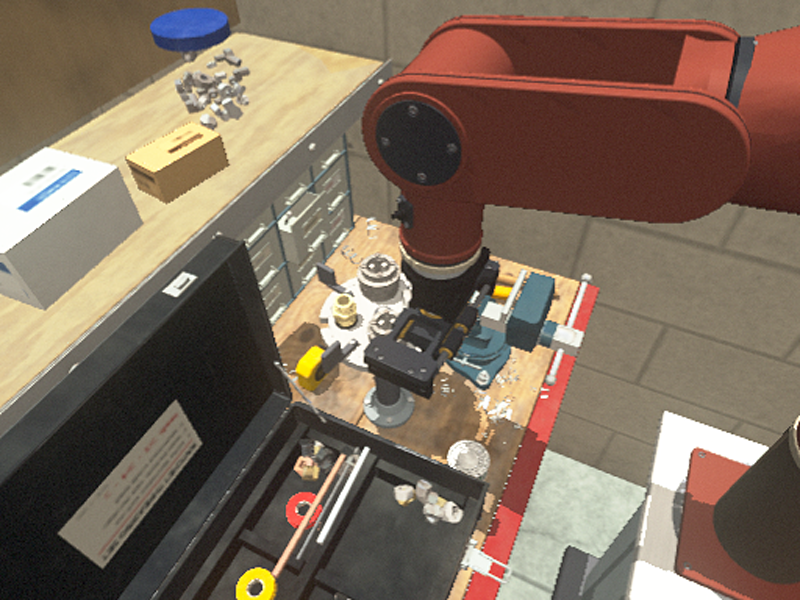

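>>> move_arm --pt "-0.2 -0.05 0.06 0 0 0 0" --pt "-0.15 -0.05 0.04 0 0 0 0" --pt "-0.15 -0.05 0 0 0 0 0" --pt "-0.15 -0.04 0 0 0 0 0" --pt "-0.15 -0.03 0 0 0 0 0" --pt "-0.15 -0.03 0 0 0 0 0" --pt "-0.15 -0.03 0 0 0 0 0" --pt "0 0 0 0 0 0 0"

```text
time: 7.2
eef_pos: [0.4515, 0.0332, 0.241]
eef_rot: [0.003, 0.727, 0.686, 0.003]
contact_force: [-0.6, 0.5, 0.1]
finger_gap: 0.0006
```

```bash
python3 look.py 4 top
```

```text
7.2 [0.4515 0.0332 0.241 ] xaxis yaw (np.float64(86.68063346633868), array([ 0.009,  0.001, -1.   ])) [-0.6  0.5  0.1] 0.0005551893285129987
top turret_centre 0.56 [247. 188.] [0.569 0.023 0.23 ]
top tab1 0.92 [292. 185.] [ 0.573 -0.071  0.248]
top tab1 0.74 [240. 140.] [0.668 0.038 0.248]
top tab1 0.65 [194. 193.] [0.555 0.131 0.248]
top bolt_tab 0.72 [311. 206.] [ 0.529 -0.111  0.24 ]
top galv_tee_centre 0.83 [262. 203.] [ 0.535 -0.008  0.254]
top die_head_3_centre 0.67 [225. 207.] [0.525 0.066 0.256]
top brass_nipple_centre 0.74 [221. 170.] [0.603 0.076 0.251]
top die_head_1_centre 0.86 [256. 169.] [0.604 0.004 0.256]
```

View pics/top4.png

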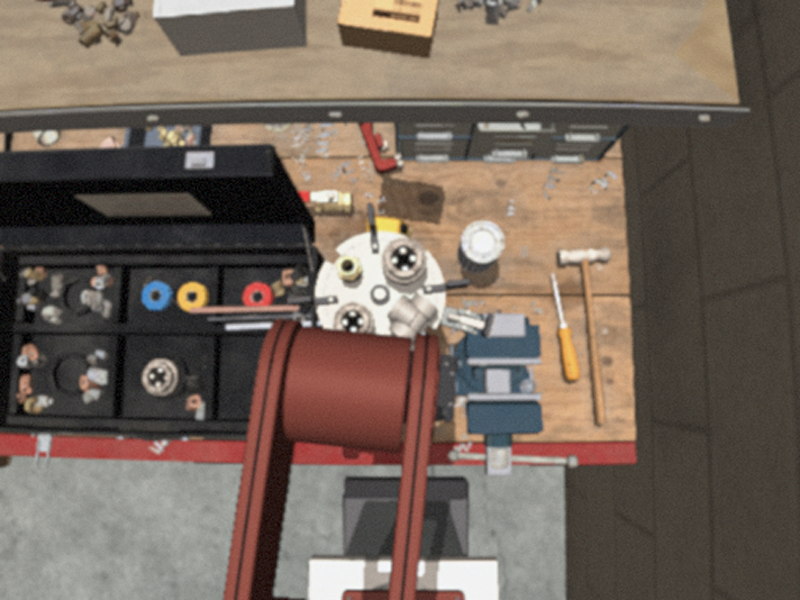

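>>> move_arm --pt "-0.11 -0.01 0 0 0 -0.5 0" --pt "-0.11 0 0 0 0 -0.5 0" --pt "-0.11 0.01 0 0 0 -0.5 0" --pt "-0.11 0.02 0 0 0 -0.5 0" --pt "-0.11 0.02 0 0 0 -0.5 0" --pt "-0.11 0.02 0 0 0 -0.5 0" --pt "-0.08 0.02 0 0 0 -0.5 0" --pt "0 0 0 0 0 0 0"

```text
time: 8.6
eef_pos: [0.4566, 0.0014, 0.2403]
eef_rot: [-0.001, 0.609, 0.793, 0.004]
contact_force: [0.0, 0.2, 0.4]
finger_gap: 0.0006
```

```bash
python3 look.py 5 top
```

```text
8.6 [0.4566 0.0014 0.2403] xaxis yaw (np.float64(105.02968349017799), array([ 0.004,  0.008, -1.   ])) [0.  0.2 0.4] 0.0005691833811215759
top turret_centre 0.67 [245. 190.] [0.564 0.026 0.23 ]
top tab1 0.86 [290. 170.] [ 0.605 -0.068  0.248]
top tab1 0.84 [225. 141.] [0.666 0.069 0.248]
top tab1 0.62 [197. 206.] [0.53  0.126 0.248]
top bolt_tab 0.6 [311. 207.] [ 0.528 -0.111  0.24 ]
top galv_tee_centre 0.62 [267. 198.] [ 0.544 -0.02   0.254]
top die_head_3_centre 0.55 [232. 212.] [0.517 0.053 0.256]
top die_head_3_centre 0.46 [215. 176.] [0.59  0.087 0.256]
top brass_nipple_centre 0.49 [218. 178.] [0.586 0.082 0.251]
top brass_nipple_centre 0.49 [246. 190.] [0.561 0.024 0.251]
top die_head_1_centre 0.86 [252. 161.] [0.622 0.011 0.256]
top die_head_1_centre 0.7 [217. 179.] [0.584 0.084 0.256]
top die_head_1_centre 0.5 [194. 204.] [0.532 0.131 0.256]
```

View pics/top5.png

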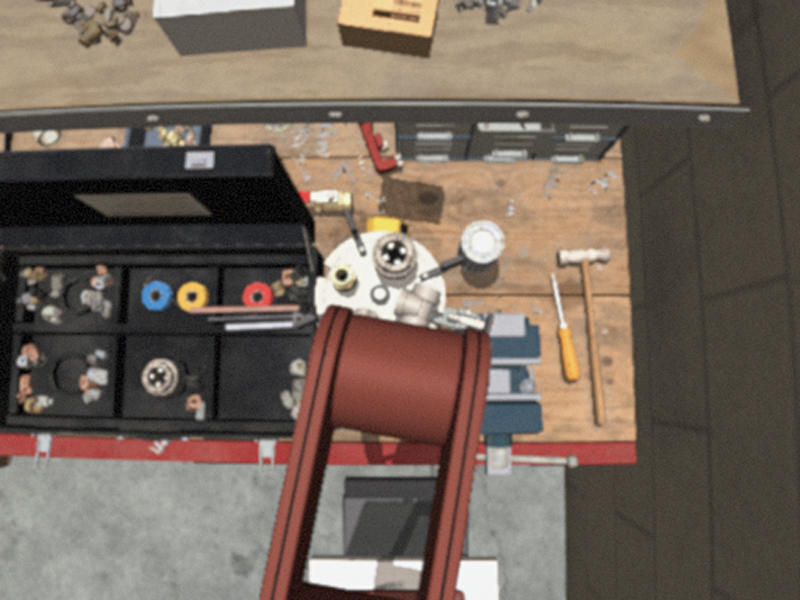

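>>> move_arm --pt "-0.07 0.01 0 0 0 -0.3 0" --pt "-0.07 0.01 0 0 0 -0.3 0" --pt "-0.07 0.01 0 0 0 -0.3 0" --pt "-0.07 0.01 0 0 0 -0.3 0" --pt "0 0 0 0 0 0 0" --pt "0 0 0 0 0 0 0" --pt "0 0 0 0 0 0 0" --pt "0 0 0 0 0 0 0"

```text
time: 10.0
eef_pos: [0.4623, -0.0119, 0.2399]
eef_rot: [-0.002, 0.563, 0.826, 0.004]
contact_force: [-1.3, 1.0, -0.0]
finger_gap: 0.0003
```

```bash
python3 look.py 6 top scene
python3 - <<'E'
import cv2
a=cv2.imread('pics/top6.png');cv2.imwrite('pics/c6.png',cv2.resize(a[200:400,280:560],(800,571),interpolation=cv2.INTER_CUBIC))
E
```

```text
10.0 [ 0.4623 -0.0119  0.2399] xaxis yaw (np.float64(111.46823305469232), array([ 0.002,  0.008, -1.   ])) [-1.3  1.  -0. ] 0.00030996481117638564
top turret_centre 0.93 [244. 191.] [0.562 0.028 0.23 ]
top tab1 0.73 [285. 163.] [ 0.62  -0.057  0.248]
top tab1 0.71 [199. 211.] [0.518 0.12  0.248]
top bolt_tab 0.42 [310. 208.] [ 0.525 -0.109  0.24 ]
top galv_tee_centre 0.58 [270. 194.] [ 0.553 -0.025  0.254]
top brass_nipple_centre 0.47 [217. 179.] [0.586 0.085 0.251]
top die_head_1_centre 0.72 [250. 160.] [0.624 0.016 0.256]
top die_head_1_centre 0.7 [283. 163.] [ 0.618 -0.053  0.256]
scene turret_centre 0.82 [246. 204.] [0.566 0.032 0.23 ]
scene turret_centre 0.56 [266. 208.] [0.522 0.025 0.23 ]
scene tab1 0.92 [195. 199.] [0.661 0.081 0.248]
scene tab1 0.87 [293. 191.] [ 0.483 -0.03   0.248]
scene tab1 0.7 [242. 166.] [ 0.618 -0.052  0.248]
scene tab1 0.59 [247. 234.] [0.52  0.115 0.248]
scene bolt_tab 0.53 [289. 164.] [ 0.524 -0.112  0.24 ]
scene galv_tee_centre 0.93 [261. 180.] [ 0.557 -0.023  0.254]
scene die_head_3_centre 0.76 [264. 208.] [0.516 0.048 0.256]
scene brass_nipple_centre 0.78 [228. 213.] [0.579 0.086 0.251]
scene die_head_1_centre 0.69 [227. 182.] [0.62  0.016 0.256]
```

View pics/c6.png

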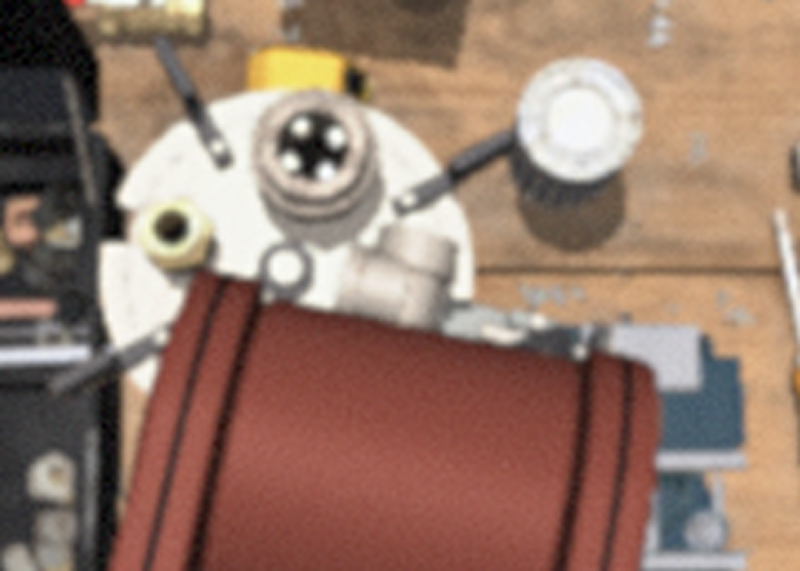

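>>> move_arm --pt "0.4 -0.1 0 0 0 0 0" --pt "0.1 -0.1 -0.5 0 0 0 0" --pt "0 -0.4 -0.8 0 0 0 0" --pt "0 -0.6 -0.8 0 0 0 0" --pt "0 -0.6 -0.5 0 0 0 0" --pt "0 -0.6 0 0 0 0 0" --pt "0 0 0 0 0 0 0" --pt "0 0 0 0 0 0 0"

```text
time: 11.8
eef_pos: [0.3353, -0.0285, 0.3736]
eef_rot: [0.001, 0.562, 0.827, 0.005]
contact_force: [-0.2, -0.2, 0.2]
finger_gap: 0.0006
```

```bash
python3 look.py 7 top scene
python3 - <<'E'
import cv2
a=cv2.imread('pics/top7.png');cv2.imwrite('pics/c7.png',cv2.resize(a[200:400,280:560],(800,571),interpolation=cv2.INTER_CUBIC))
a=cv2.imread('pics/scene7.png');cv2.imwrite('pics/d7.png',cv2.resize(a[220:400,290:540],(800,576),interpolation=cv2.INTER_CUBIC))
E
```

```text
11.8 [ 0.3353 -0.0285  0.3736] xaxis yaw (np.float64(111.62811282227496), array([ 0.007,  0.007, -1.   ])) [-0.2 -0.2  0.2] 0.000592952461832479
top turret_centre 0.58 [244. 190.] [0.564 0.028 0.23 ]
top tab1 0.75 [199. 211.] [0.518 0.121 0.248]
top tab1 0.69 [289. 164.] [ 0.617 -0.066  0.248]
top tab1 0.62 [266. 230.] [ 0.48  -0.017  0.248]
top tab1 0.58 [222. 144.] [0.661 0.075 0.248]
top bolt_tab 0.76 [312. 208.] [ 0.526 -0.113  0.24 ]
top galv_tee_centre 0.63 [268. 194.] [ 0.553 -0.022  0.254]
top die_head_3_centre 0.59 [237. 210.] [0.52  0.043 0.256]
top brass_nipple_centre 0.61 [216. 179.] [0.585 0.086 0.251]
top die_head_1_centre 0.58 [249. 161.] [0.622 0.018 0.256]
scene turret_centre 0.78 [249. 202.] [0.562 0.024 0.23 ]
scene tab1 0.75 [296. 192.] [ 0.476 -0.028  0.248]
scene tab1 0.74 [197. 202.] [0.653 0.086 0.248]
scene tab1 0.71 [241. 163.] [ 0.625 -0.061  0.248]
scene tab1 0.63 [248. 237.] [0.516 0.12  0.248]
scene bolt_tab 0.72 [290. 162.] [ 0.527 -0.119  0.24 ]
scene die_head_3_centre 0.96 [263. 205.] [0.522 0.04  0.256]
scene brass_nipple_centre 0.78 [228. 212.] [0.579 0.083 0.251]
scene die_head_1_centre 0.63 [228. 181.] [0.619 0.011 0.256]
```

View pics/c7.png

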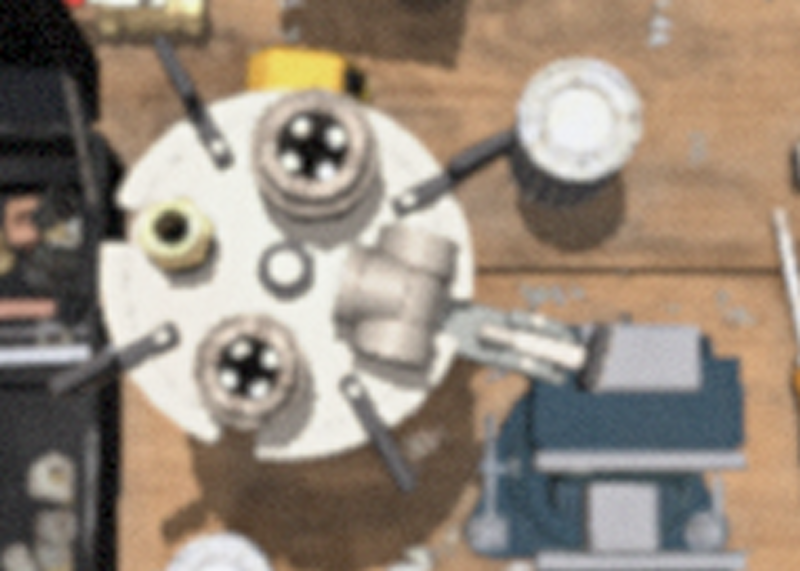

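View pics/d7.png

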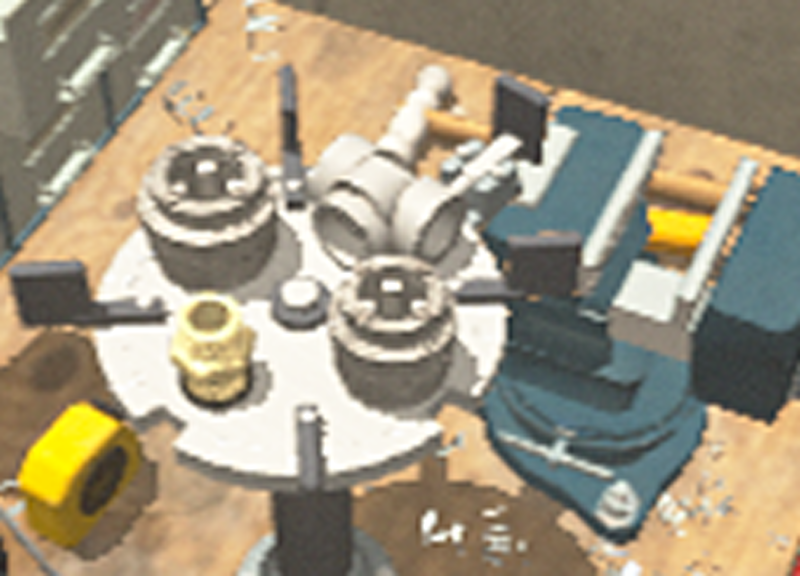

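Run:
```python
from h import *
from scipy.optimize import least_squares
import itertools
# joint fit; detected tabs ordered by angle
P={"top":[(266,230),(289,164),(222,144),(199,211)],"scene":[(296,192),(241,163),(197,202),(248,237)]}
P={}
def res(p,full=False):
    cx,cy,th,be=p[:4];r=[]
    for i,c in enumerate(["top","scene"]):
        off=p[4+2*i:6+2*i]
        a=th+np.pi+np.arange(4)*np.pi/2
        X=np.c_[cx+.104*np.cos(a),cy+.104*np.sin(a),np.full(4,.248)]
        r+=list((proj(c,X)+off-D[c]).ravel())
        r+=list((proj(c,[cx,cy,.23])[0]+off-C[c]))
        r+=list((proj(c,[cx+.15*np.cos(be),cy+.15*np.sin(be),.24])[0]+off-B[c]))
        r+=list(np.array(off)/2)
    return np.array(r)
D,C,B={},{},{}
for c in ["top","scene"]:
    t=pinpoint(c,"tab1");C[c]=np.array(pinpoint(c,"turret_centre")[0]["pixel"]);B[c]=np.array(pinpoint(c,"bolt_tab")[0]["pixel"])
    a0=np.radians(29)+np.pi+np.arange(4)*np.pi/2
    X=np.c_[.567+.104*np.cos(a0),.028+.104*np.sin(a0),np.full(4,.248)]
    q=np.array([x["pixel"] for x in t]);pr=proj(c,X)
    D[c]=np.array([q[np.argmin(np.linalg.norm(q-k,axis=1))] for k in pr]);print(c,np.linalg.norm(D[c]-pr,axis=1).round(1))
s=least_squares(res,[.567,.028,.5,-1.85,0,0,0,0],loss="soft_l1")
p=s.x;print(p.round(4),"tab",np.degrees(p[2]),"bolt",np.degrees(p[3]),"err",np.degrees(p[2]-p[3])-135, s.fun.round(1))
cx,cy,th,be=p[:4]
for i,c in enumerate(["top","scene"]):
    im=get_image(c)[:,:,::-1].copy();off=p[4+2*i:6+2*i]
    x0,y0,w,h=(180,128,180,128) if c=="top" else (185,140,165,118)
    k=4.6;im=cv2.resize(im[y0:y0+h,x0:x0+w],None,fx=k,fy=k,interpolation=cv2.INTER_CUBIC)
    def dr(X,col,cl=False):
        q=((proj(c,np.array(X))+off-[x0-.5,y0-.5])*k).astype(np.int32);cv2.polylines(im,[q],cl,col,1)
    a=np.linspace(0,2*np.pi,90)
    dr(np.c_[cx+.088*np.cos(a),cy+.088*np.sin(a),0*a+.23],(0,0,255))
    for j in range(4):
        u=np.array([np.cos(th+j*np.pi/2),np.sin(th+j*np.pi/2),0]);o=np.array([cx,cy,.266])
        dr([o+u*.088,o+u*.12],(0,255,0))
        b=th-np.pi*.75+j*np.pi/2;u=np.array([np.cos(b),np.sin(b),0]);o[2]=.23;dr([o+u*.06,o+u*.095],(255,0,255))
    u=np.array([np.cos(be),np.sin(be),0]);v=np.array([-u[1],u[0],0]);o=np.array([cx,cy,.23]);dr([o+u*.08,o+u*.15],(255,0,0))
    o[2]=.257;dr([o+u*.146+v*.015,o+u*.146-v*.015,o+u*.154-v*.015,o+u*.154+v*.015],(0,255,255),True)
    cv2.imwrite(f"pics/ov_{c}.png",im[:590,:800])
```

```text
top [3.2 1.5 2.1 1.2]
scene [2.1 3.2 3.2 0.5]
[ 0.5666  0.0292  0.5008 -1.8489  0.0592 -0.5987  0.3221 -0.7369] tab 28.692288945602716 bolt -105.93670246636034 err -0.37100858803694337 [ 1.7  1.8 -1.9 -0.2 -1.8  1.   0.4 -0.1 -0.3 -1.9  1.3 -0.3  0.  -0.3
 -0.6  1.8  3.7  0.  -0.  -3.7  0.1 -0.6 -2.7  0.3  0.4  0.6  0.2 -0.4]
```

View pics/ov_top.png

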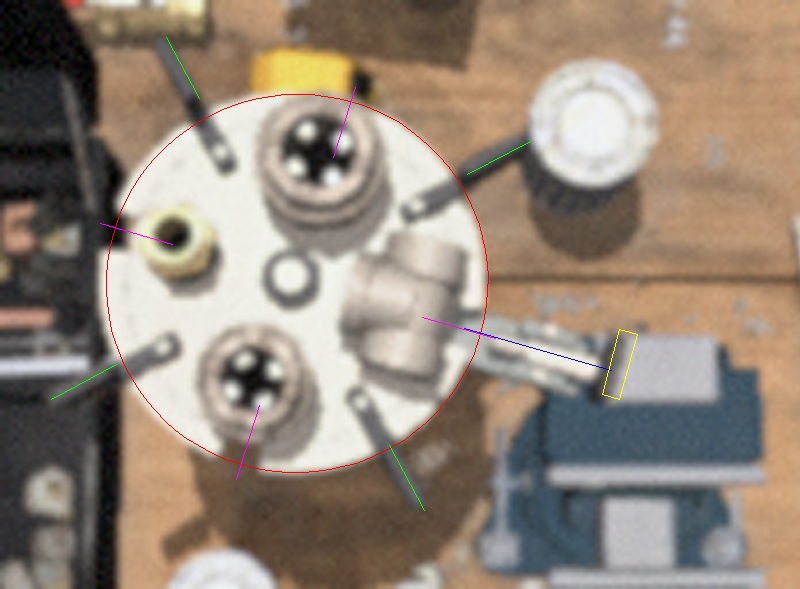

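View pics/ov_scene.png

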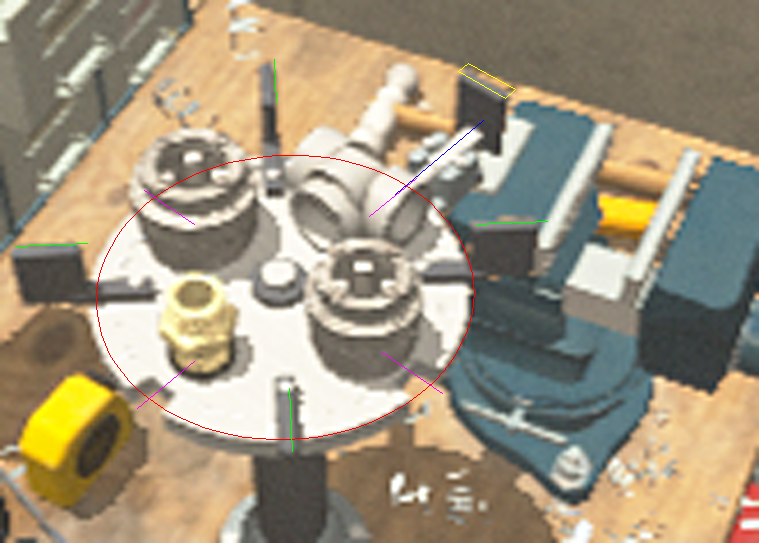

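>>> move_arm --pt "-0.6 0.4 0 0 0 0.95 0" --pt "-0.55 0.45 0 0 0 0.95 0" --pt "-0.5 0.52 0 0 0 0.95 0" --pt "-0.42 0.6 0 0 0 0.95 0" --pt "-0.35 0.64 0 0 0 0.95 0" --pt "-0.28 0.68 0 0 0 0.95 0" --pt "0 0 0 0 0 0.95 0" --pt "0 0 0 0 0 0.8 0"

```text
time: 14.0
eef_pos: [0.5299, -0.1416, 0.3731]
eef_rot: [-0.001, 0.803, 0.596, 0.004]
contact_force: [-0.1, -1.0, -0.4]
finger_gap: 0.0004
```

```bash
python3 look.py 8 wrist
```

```text
14.0 [ 0.5299 -0.1416  0.3731] xaxis yaw (np.float64(73.17528001175944), array([ 0.006,  0.007, -1.   ])) [-0.1 -1.  -0.4] 0.00041739950865630565
wrist turret_centre 0.79 [417. 165.] [0.569 0.029 0.23 ]
wrist tab1 0.74 [360.  85.] [ 0.473 -0.018  0.248]
wrist tab1 0.66 [490. 233.] [0.656 0.082 0.248]
wrist galv_tee_centre 0.62 [382. 168.] [ 0.554 -0.015  0.254]
wrist die_head_3_centre 0.89 [444. 114.] [0.52  0.048 0.256]
wrist brass_nipple_centre 0.69 [446. 114.] [0.522 0.053 0.251]
wrist brass_nipple_centre 0.63 [484. 166.] [0.581 0.082 0.251]
wrist die_head_1_centre 0.6 [426. 221.] [0.62  0.017 0.256]
```

View pics/wrist8.png

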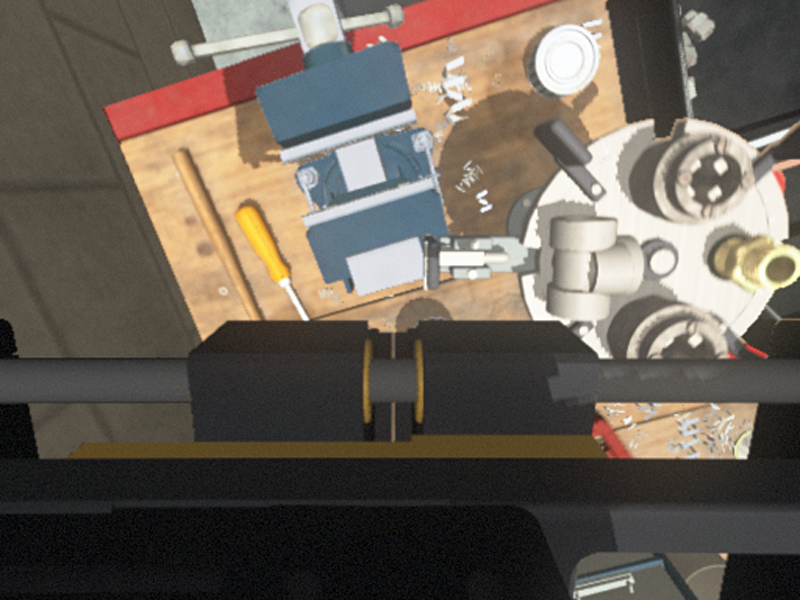

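Run:
```python
from h import *
a=cv2.imread('pics/wrist8.png');cv2.imwrite('pics/c8.png',cv2.resize(a[190:330,340:620],(800,400),interpolation=cv2.INTER_CUBIC))
for p in [(425,237),(425,290),(435,237),(435,288),(540,257)]:
    print(p,atz("wrist",np.array(p)/1.5625-.2,.257).round(4))
```

```text
(425, 237) [ 0.5076 -0.1129  0.257 ]
(425, 290) [ 0.5393 -0.1217  0.257 ]
(435, 237) [ 0.5093 -0.1071  0.257 ]
(435, 288) [ 0.5399 -0.1154  0.257 ]
(540, 257) [ 0.5395 -0.0488  0.257 ]
```

View pics/c8.png

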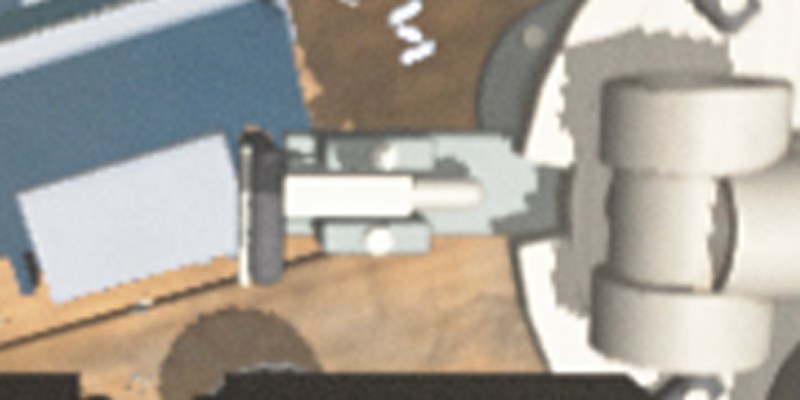

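>>> move_arm --pt "-0.27 -0.25 0 0 0 -0.1 0" --pt "0 0 0.5 0 0 0 0" --pt "0 0 0.6 0 0 0 0" --pt "0 0 0.6 0 0 0 0" --pt "0 0 0.4 0 0 0 0" --pt "0 0 0.2 0 0 0 0" --pt "0 0 0.1 0 0 0 0" --pt "0 0 0 0 0 0 0"

```text
time: 15.4
eef_pos: [0.515, -0.1504, 0.2539]
eef_rot: [0.003, 0.798, 0.603, 0.007]
contact_force: [-0.6, -0.4, 1.0]
finger_gap: 0.0007
```

```bash
python3 look.py 9 wrist scene;python3 - <<'E'
import cv2
a=cv2.imread('pics/scene9.png');cv2.imwrite('pics/d9.png',cv2.resize(a[200:400,290:560],(800,592),interpolation=cv2.INTER_CUBIC))
E
```

```text
15.4 [ 0.515  -0.1504  0.2539] xaxis yaw (np.float64(74.11196651938877), array([ 0.014,  0.004, -1.   ])) [-0.6 -0.4  1. ] 0.0006557488934358569
wrist tab1 0.58 [464.  96.] [ 0.477 -0.019  0.248]
wrist galv_tee_centre 0.88 [484. 232.] [ 0.556 -0.02   0.254]
scene turret_centre 0.95 [245. 199.] [0.574 0.022 0.23 ]
scene turret_centre 0.55 [224. 183.] [ 0.639 -0.003  0.23 ]
scene tab1 0.89 [239. 167.] [ 0.622 -0.048  0.248]
scene tab1 0.85 [246. 238.] [0.519 0.124 0.248]
scene tab1 0.84 [292. 192.] [ 0.484 -0.026  0.248]
scene tab1 0.57 [196. 201.] [0.656 0.083 0.248]
scene bolt_tab 0.53 [290. 160.] [ 0.529 -0.127  0.24 ]
scene galv_tee_centre 0.64 [261. 180.] [ 0.555 -0.023  0.254]
scene die_head_3_centre 0.91 [265. 207.] [0.515 0.043 0.256]
scene brass_nipple_centre 0.85 [231. 212.] [0.573 0.082 0.251]
scene brass_nipple_centre 0.7 [296. 192.] [ 0.475 -0.024  0.251]
scene die_head_1_centre 0.96 [225. 181.] [0.624 0.015 0.256]
```

View pics/wrist9.png

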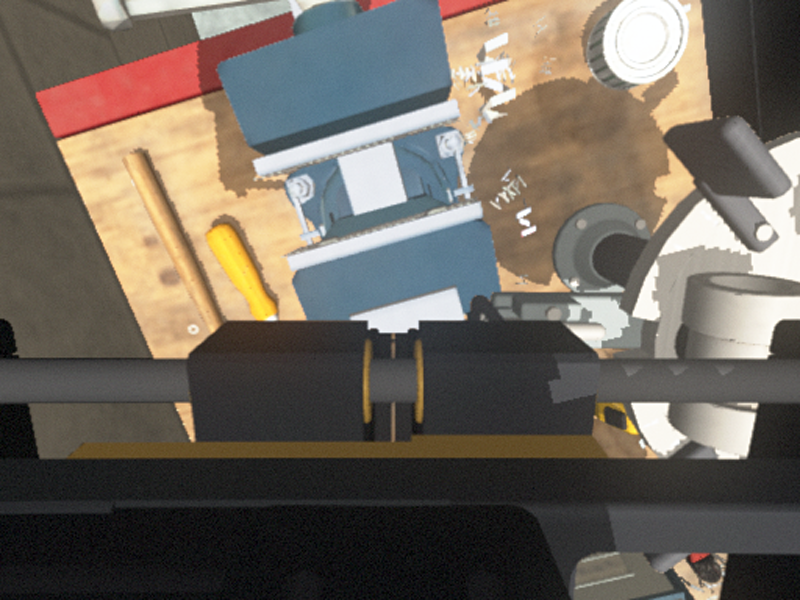

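View pics/d9.png

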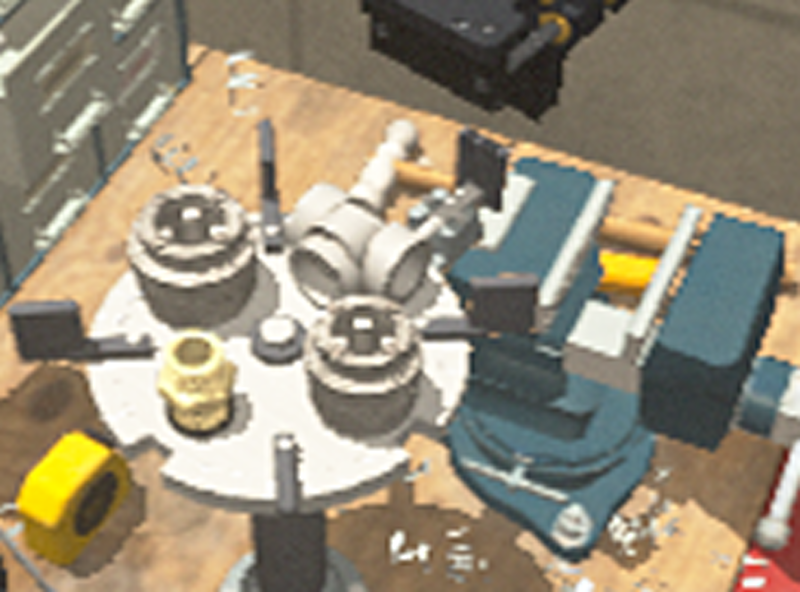

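>>> move_arm --pt "0 0 0.15 0 0 0 0" --pt "0 0 0.12 0 0 0 0" --pt "0.1 0 0 0 0 0 0" --pt "0.1 0 0 0 0 0 0" --pt "0.1 0 0 0 0 0 0" --pt "0.1 0 0 0 0 0 0" --pt "0.08 0 0 0 0 0 0" --pt "0 0 0 0 0 0 0"

```text
time: 17.2
eef_pos: [0.5221, -0.1253, 0.2392]
eef_rot: [0.002, 0.798, 0.603, 0.006]
contact_force: [0.8, -0.2, 0.6]
finger_gap: 0.0007
```

```bash
python3 look.py 10 wrist scene;python3 - <<'E'
import cv2
a=cv2.imread('pics/scene10.png');cv2.imwrite('pics/d10.png',cv2.resize(a[200:400,290:560],(800,592),interpolation=cv2.INTER_CUBIC))
E
```

```text
17.2 [ 0.5221 -0.1253  0.2392] xaxis yaw (np.float64(74.12542618020103), array([ 0.013,  0.004, -1.   ])) [ 0.8 -0.2  0.6] 0.0007166564556773101
wrist tab1 0.69 [432.  98.] [ 0.477 -0.02   0.248]
wrist tab1 0.59 [393. 346.] [ 0.618 -0.062  0.248]
wrist galv_tee_centre 0.77 [457. 240.] [ 0.554 -0.02   0.254]
scene turret_centre 0.57 [247. 199.] [0.569 0.019 0.23 ]
scene turret_centre 0.53 [247. 234.] [0.526 0.104 0.23 ]
scene tab1 0.82 [195. 201.] [0.658 0.086 0.248]
scene tab1 0.79 [246. 234.] [0.523 0.115 0.248]
scene tab1 0.66 [241. 165.] [ 0.621 -0.055  0.248]
scene tab1 0.62 [294. 192.] [ 0.479 -0.026  0.248]
scene bolt_tab 0.6 [290. 161.] [ 0.526 -0.124  0.24 ]
scene galv_tee_centre 0.77 [261. 180.] [ 0.557 -0.024  0.254]
scene die_head_3_centre 0.82 [262. 204.] [0.524 0.04  0.256]
scene brass_nipple_centre 0.6 [231. 212.] [0.573 0.081 0.251]
scene die_head_1_centre 0.59 [226. 178.] [0.627 0.006 0.256]
scene die_head_1_centre 0.45 [260. 178.] [ 0.56  -0.028  0.256]
```

View pics/d10.png

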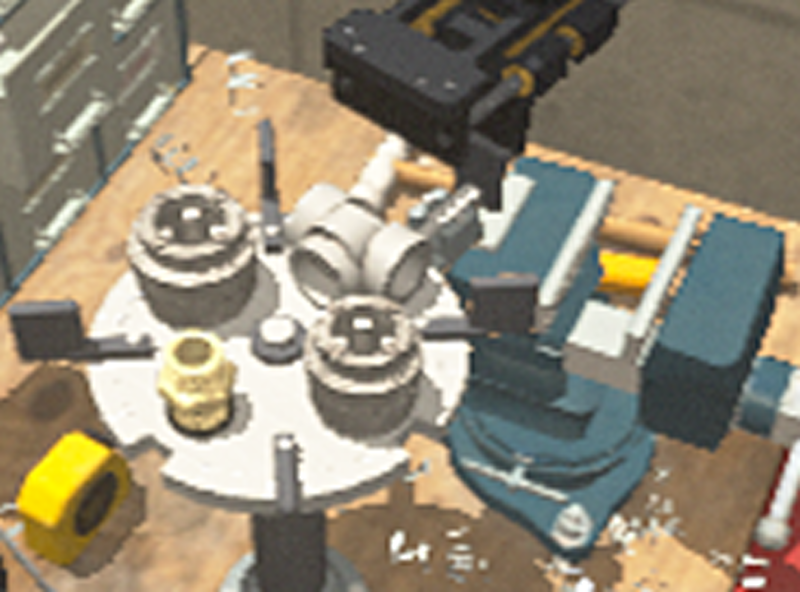

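>>> move_arm --pt "0.06 0 0 0 0 0 0" --pt "0.06 0 0 0 0 0 0" --pt "0.06 0 0 0 0 0 0" --pt "0.06 0 0 0 0 0 0" --pt "0.04 0 0 0 0 0 0" --pt "0 0 0 0 0 0 0" --pt "0 0 0 0 0 0 0" --pt "0 0 0 0 0 0 0"

```text
time: 19.0
eef_pos: [0.5258, -0.1127, 0.2392]
eef_rot: [0.003, 0.798, 0.602, 0.005]
contact_force: [-0.5, -1.9, -0.4]
finger_gap: 0.0004
```

```bash
python3 look.py 11 scene;python3 - <<'E'
import cv2
a=cv2.imread('pics/scene11.png');cv2.imwrite('pics/d11.png',cv2.resize(a[200:400,290:560],(800,592),interpolation=cv2.INTER_CUBIC))
E
```

```text
19.0 [ 0.5258 -0.1127  0.2392] xaxis yaw (np.float64(74.06889863408259), array([ 0.012,  0.001, -1.   ])) [-0.5 -1.9 -0.4] 0.00041757483790491053
scene turret_centre 0.73 [246. 201.] [0.568 0.025 0.23 ]
scene tab1 0.96 [196. 199.] [0.659 0.078 0.248]
scene tab1 0.8 [294. 191.] [ 0.48  -0.029  0.248]
scene tab1 0.74 [242. 165.] [ 0.619 -0.056  0.248]
scene tab1 0.65 [249. 236.] [0.516 0.118 0.248]
scene bolt_tab 0.59 [286. 167.] [ 0.529 -0.1    0.24 ]
scene galv_tee_centre 0.74 [204. 238.] [0.587 0.162 0.254]
scene die_head_3_centre 0.92 [263. 207.] [0.519 0.046 0.256]
scene brass_nipple_centre 0.52 [230. 213.] [0.575 0.085 0.251]
scene die_head_1_centre 0.6 [228. 179.] [0.622 0.005 0.256]
```

View pics/d11.png

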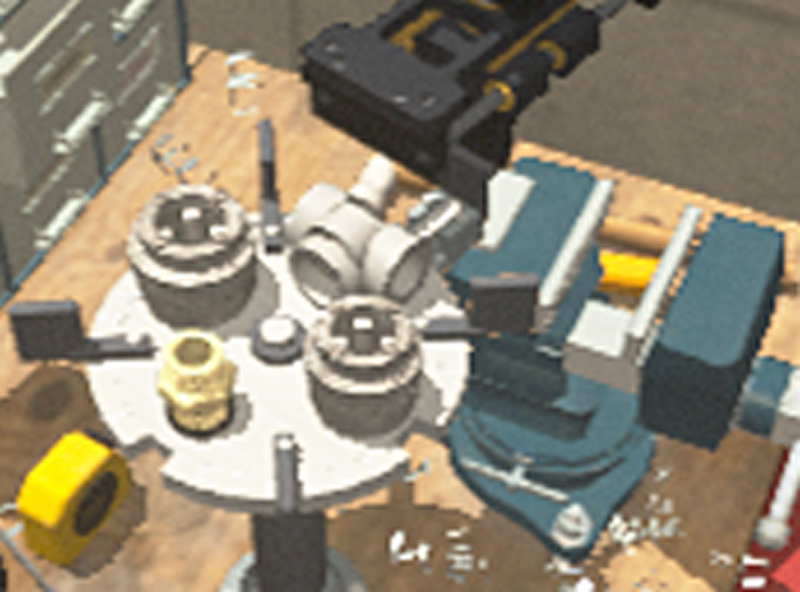

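>>> move_arm --pt "0.06 0 0 0 0 0 0" --pt "0.06 0 0 0 0 0 0" --pt "0.05 0 0 0 0 0 0" --pt "0.05 0 0 0 0 0 0" --pt "0.05 0 0 0 0 0 0" --pt "0.05 0 0 0 0 0 0" --pt "0.05 0 0 0 0 0 0" --pt "0.05 0 0 0 0 0 0"

```text
time: 20.4
eef_pos: [0.5269, -0.1087, 0.2395]
eef_rot: [0.013, 0.8, 0.599, -0.009]
contact_force: [-3.7, -10.9, 0.4]
finger_gap: 0.0003
```

```bash
python3 look.py 12 scene;python3 - <<'E'
import cv2
a=cv2.imread('pics/scene12.png');cv2.imwrite('pics/d12.png',cv2.resize(a[200:400,290:560],(800,592),interpolation=cv2.INTER_CUBIC))
E
```

```text
20.4 [ 0.5269 -0.1087  0.2395] xaxis yaw (np.float64(73.6624918500722), array([ 0.001, -0.032, -0.999])) [ -3.7 -10.9   0.4] 0.00031980271553425294
scene turret_centre 0.97 [244. 203.] [0.57  0.031 0.23 ]
scene tab1 0.93 [249. 238.] [0.513 0.121 0.248]
scene tab1 0.86 [240. 163.] [ 0.628 -0.059  0.248]
scene tab1 0.79 [295. 190.] [ 0.48  -0.035  0.248]
scene tab1 0.78 [196. 200.] [0.657 0.082 0.248]
scene bolt_tab 0.65 [285. 166.] [ 0.532 -0.103  0.24 ]
scene galv_tee_centre 0.82 [262. 181.] [ 0.554 -0.02   0.254]
scene die_head_3_centre 0.73 [263. 205.] [0.521 0.042 0.256]
scene brass_nipple_centre 0.52 [229. 214.] [0.575 0.087 0.251]
```

View pics/d12.png

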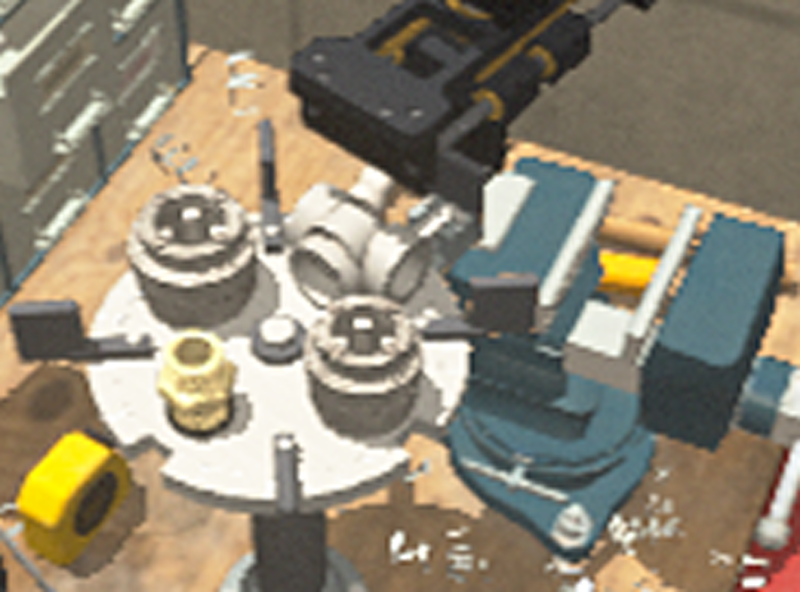

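>>> move_arm --pt "-0.3 0 0 0 0 0 0" --pt "-0.4 0 0 0 0 0 0" --pt "-0.1 0 -0.4 0 0 0 0" --pt "0 0 -0.8 0 0 0 0" --pt "0 0 -0.8 0 0 0 0" --pt "0 0 -0.5 0 0 0 0" --pt "0 0 0 0 0 0 0" --pt "0 0 0 0 0 0 0"

```text
time: 21.8
eef_pos: [0.5148, -0.1419, 0.3671]
eef_rot: [0.008, 0.799, 0.601, -0.006]
contact_force: [-0.3, 0.3, 0.1]
finger_gap: 0.0005
```

```bash
python3 look.py 13 wrist top;python3 - <<'E'
import sys;sys.path.insert(0,'.')
from h import *
a=cv2.imread('pics/wrist13.png');cv2.imwrite('pics/d13.png',cv2.resize(a[150:400,350:700],(800,571),interpolation=cv2.INTER_CUBIC))
b=np.radians(-105.9)
u=np.array([np.cos(b),np.sin(b),0]);v=np.array([-u[1],u[0],0])
for r in (.128,.136,.146,.154):
    print(r,[(proj("wrist",np.array([.5666,.0292,.257])+u*r+v*s)[0]*1.5625).round() for s in(-.015,.015)])
E
```

```text
21.8 [ 0.5148 -0.1419  0.3671] xaxis yaw (np.float64(73.85558249139076), array([ 0.001, -0.02 , -1.   ])) [-0.3  0.3  0.1] 0.0004600044336284083
wrist turret_centre 0.67 [431. 183.] [0.571 0.031 0.23 ]
wrist tab1 0.9 [370. 105.] [ 0.476 -0.02   0.248]
wrist bolt_tab 0.73 [300. 180.] [ 0.528 -0.097  0.24 ]
wrist galv_tee_centre 0.95 [390. 187.] [ 0.554 -0.018  0.254]
wrist galv_tee_centre 0.71 [301. 181.] [ 0.526 -0.097  0.254]
wrist die_head_3_centre 0.57 [457. 132.] [0.519 0.046 0.256]
wrist brass_nipple_centre 0.6 [496. 186.] [0.583 0.079 0.251]
wrist die_head_1_centre 0.83 [438. 237.] [0.617 0.017 0.256]
top turret_centre 0.93 [244. 188.] [0.568 0.03  0.23 ]
top tab1 0.92 [266. 231.] [ 0.479 -0.018  0.248]
top tab1 0.91 [221. 143.] [0.663 0.078 0.248]
top tab1 0.89 [287. 164.] [ 0.616 -0.062  0.248]
top tab1 0.55 [198. 212.] [0.515 0.123 0.248]
top galv_tee_centre 0.97 [268. 192.] [ 0.556 -0.02   0.254]
top galv_tee_centre 0.68 [216. 181.] [0.58  0.086 0.254]
top galv_tee_centre 0.63 [307. 161.] [ 0.621 -0.102  0.254]
top die_head_3_centre 0.85 [235. 212.] [0.516 0.046 0.256]
top brass_nipple_centre 0.61 [212. 181.] [0.581 0.095 0.251]
top brass_nipple_centre 0.44 [250. 150.] [0.646 0.017 0.251]
top die_head_1_centre 0.85 [250. 161.] [0.622 0.017 0.256]
top die_head_1_centre 0.73 [288. 165.] [ 0.613 -0.062  0.256]
0.128 [array([480., 265.]), array([478., 313.])]
0.136 [array([467., 265.]), array([465., 313.])]
0.146 [array([450., 265.]), array([449., 313.])]
0.154 [array([437., 265.]), array([436., 313.])]
```

View pics/wrist13.png

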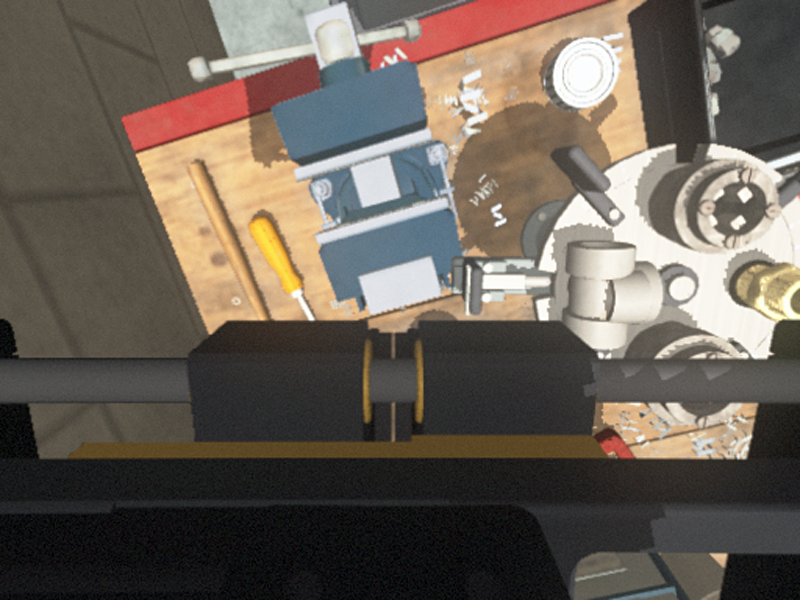

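View pics/d13.png

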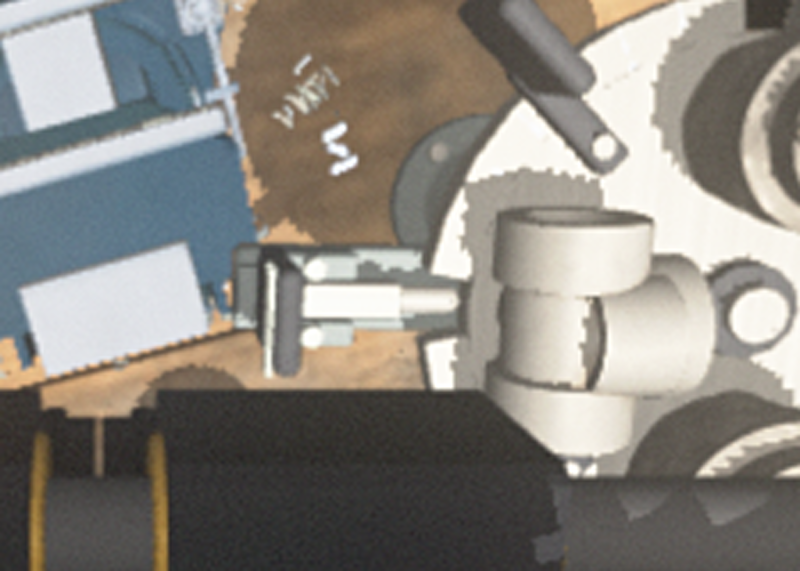

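```bash
python3 -c "
from bench import *
print(job_done())"
```

```text
the job is handed in; nothing more can be done
None
```

I turned the turret about 41° counter-clockwise by pushing the near tab with the closed fingers, until the tee faced the bolt. I then pushed the bolt's thumb tab towards the axis until it stopped, backed off, raised the arm clear, and handed the job in at about 22 s of the 64 s allowed.

**Bolt:** In the last wrist picture the thumb tab's edges lie at columns of about 466 and 482 px. Fully home predicts 467 and 480 px, and out predicts 437 and 450 px. The nose sits inside the notch. The final push ended against a firm stop at about 11 N.

**Tee:** Both cameras put its centre at about (0.555, −0.019). That is within roughly 4 mm of the index point I worked out at (0.552, −0.021).

**Other parts and bench:** All four parts stand on their pads. I saw nothing on the bench shifted, but I did not measure the bench items again at the end. The only contacts I intended were on the near tab and the thumb tab.

**Disagreement between checks:** Before I pushed the bolt, the two cameras differed by about 3° on the turret angle. The combined fit gave an error of about −0.4°, inside the notch's centring range, and the wrist view of the notch agreed.

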